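# Roll the pressing roller along the cork-faced board to the pointer

### The arm

A 6-joint arm with a two-finger parallel gripper is mounted at the origin on a cart in front of the work surface, level with it; the furniture and walls round the work are solid. World frame = base frame: x ahead of the robot, y to its left, z up, the work surface at z = 0. Lengths are in mm, angles in degrees, forces in N, time in s.
With the tool pointing down it reaches from about 350 to 975 mm from the base axis. Payload 7.1 kg.
Tool frame: the origin (TCP) lies midway between the tips of the shut fingers; the grasp point (between the pads) lies 19 mm behind it; z points along the fingers, y is the line along which they close (so a half turn about z gives the same grasp; the last joint's range is limited). The gripper opens to 88 mm and grips with 3 to 60 N. Pads are 20 mm wide; open, the fingers measure 115 mm over their backs; the gripper's body (75 mm by 178 mm) begins 61 mm behind the grasp point.
Start: joints at [65.776, 24.242, 93.386, -0, 62.372, -1.089], TCP at [245.54, 574.73, 197.175] pointing down, gripper open.
Joint ranges: [-172.04, 172.04], [-51.8, 120.97], [4.93, 147.93], [-75.15, 255.16], [6.16, 154.13], [-145.62, 145.62]. Speed limits (degrees/s): [136.94, 136.94, 172.46, 180, 180, 180].

### API

Orientations are given as [roll, pitch, yaw] about the fixed x, y, z axes, in that order (R = Rz(yaw) Ry(pitch) Rx(roll)).
In Python, from workcell import manip, vision, job gives the robot as it stands.
- The arm moves only by the shell command python3 -m handwheel 'ROWS'. ROWS is JSON, a list of rows, each an object with "dp": the shift along the world's x, y, z in mm, a list of three; "twist": the turn, a rotation vector about the world's x, y, z in degrees, a list of three; "claw": the closure, from -1 (fully open) to 1 (shut), so that 0 is half open. A call has 1 to 10 rows; each row shifts and turns the commanded pose from where the row before left it; what a row does not reach is not made up. A row lasts 1/10 s, in which the tool goes at most 50 mm and 8.59 degrees, less where a joint would pass 70% of its speed; a pose out of reach is approached as far as the arm can. A call with a gripper value outside its range is refused whole. The fingers move at their own pace and stop on an object; the grip force is fixed at half the most. Time passes only in rows, so rows that do not move let the fingers close. It gives the time, the measured TCP pose, the force, the opening and the grip force at its end, in the units of the state.
- manip.sense(): the state, without advancing time (a new reading comes with each control period).
- vision.read_camera(name): name is "side" or "top"; returns a dict with "frame" (420x560x3 uint8, blue, green, red), "depth" (420x560 float32, mm along the optical axis (not along the pixel's ray), 0 where there is no reading), "fx", "fy", "cx", "cy" (pixels), "rvec" (rotation vector, rad) and "tvec" (3), from world to camera coordinates, as OpenCV has them. Camera axes: x right, y down, z forward; pixel columns grow to the right and rows downward; lengths in mm; the calibration is good to about 2 mm. A picture is of the moment at which its call begins.
- job.job_done(): hands the job in; it is judged then, once.
The state is a dict: "t": time; "joints": joint angles; "qvel": joint speeds; "joint_efforts": joint torques, N m; "eef_pos": TCP position; "orientation": TCP orientation; "ft_force": force on the tool from outside, world axes, zero at the start; "moment": the same for the moment, N m; "finger_gap": finger opening in mm; "grip_force": force on a finger pad.
Only numpy, scipy, OpenCV 4.12 (cv2) and the standard library are available. Lean on these libraries where they do the work, as an engineer would, in place of code of your own. Each camera call takes 0.05 s, during which the arm holds its last target. There are 200 camera calls.

### The job

The cork facing on the board has just been glued and wants pressing down: with the fingertips on top of the wooden roller, roll it along the board (rolling, not sliding) until its middle line is level with the brass pointer, and leave it lying there at rest, square across the board. Do not grip or lift the roller, do not push it along by its side, and do not let it run on past the pointer; leave the tin and the two offcuts where they are.

Things in the scene. Friction and masses are not known exactly. Their poses are not given: they have to be found in the camera images.
- board: Cork-faced plywood board fixed on the bench, 200 mm (x) by 360 mm (y), 12 mm thick. Origin: centre of its underside, at bench height; z up. The roller is to travel along it towards the board's -y (to the robot's right). A low wooden rail, 16 mm wide, top 25 mm above the bench, runs along its far (+x) long edge.
- pointer: Small brass pointer fixed on the board's rail, somewhere along it; axes as the board's. Origin 25 mm above the bench, 91 mm to +x of the board's middle; arrow tip 30 mm to -x of the origin; its top is 36 mm above the bench. The roller is level with it when the roller's middle has y = 0 in the pointer's frame; it starts 60 to 140 mm on the +y side.
- roller: Loose wooden cylinder lying across the board, 60 mm diameter, 140 mm long, about 0.35 kg. Origin: middle of its axis, 42 mm above the bench (top at 72 mm). x along its axis, about the board's x; z starts upward (thin dark line on top) and turns with it. Left alone it slows by about 0.4 m/s2. A fingertip that does not slip on its top moves twice as far as its middle; short strokes can be repeated.
- wax_tin: Round flat wax tin, 72 mm diameter, 25 mm high, standing loose on the board beyond the pointer, near the board's -y end. Origin at the centre of its underside. Leave alone.
- offcut_ash: Loose ash offcut, 34 x 120 x 25 mm (its x, y, z), lying on the bench off the board's -y end. Origin at the centre of its underside. Leave alone.
- offcut_maple: Loose maple offcut, 40 x 90 x 22 mm (its x, y, z), lying on the bench off the board's +y end. Origin at the centre of its underside. Leave alone.
Not all that is in view belongs to the job. What is shaped like the roller but blue is not meant.

How it is judged:
By the outcome, as a careful person would: the job done as asked, in the order asked, and still so for the second after the job is handed in, with the robot touching nothing.
It also fails if it takes over 48 s, if anything falls off the work surface, if the arm or the gripper's body presses on something with over 40 N, if the wrist force passes 120 N, or if a joint passes its speed limit or range.

## Working session

There is one attempt and no reset: what is moved stays moved. The work goes in short steps, Python scripts to look and compute and a shell command to move; the robot and the scene stay as the last step left them, time stands still between calls to the robot, and variables do not carry over. Pictures are saved under pics/ and viewed, at most 10 in all, crops included, and the job is handed in when it is done.

```bash
mkdir -p pics
cat > h.py <<'E'
import numpy as np,cv2,pickle
from workcell import manip,vision,job
def cap(n,tag):
    c=vision.read_camera(n); cv2.imwrite(f'pics/{tag}.png',c['frame']); pickle.dump(c,open(f'pics/{tag}.pkl','wb')); return c
def load(tag): return pickle.load(open(f'pics/{tag}.pkl','rb'))
def cam(c):
    R=cv2.Rodrigues(np.array(c['rvec'],float))[0]; return R,np.array(c['tvec'],float).ravel()
def pt(c,u,v,d=None,z=None):
    R,t=cam(c); r=np.array([(u-c['cx'])/c['fx'],(v-c['cy'])/c['fy'],1.])
    o=-R.T@t; w=R.T@r
    if z is not None: return o+w*(z-o[2])/w[2]
    if d is None: d=np.median(c['depth'][int(v)-1:int(v)+2,int(u)-1:int(u)+2])
    return o+w*d
E
python3 - <<'E'
from h import *
a=cap('top','t0');b=cap('side','s0')
cv2.imwrite('pics/both0.png',cv2.resize(np.vstack([a['frame']]),(784,588)))
cv2.imwrite('pics/side0.png',cv2.resize(b['frame'],(784,588)))
for c in(a,b):
    R,t=cam(c);print(-R.T@t,R[2])
print(manip.sense())
E
```

```text
[ 425.57482376  -66.02866088 1143.24606169] [ 0.08513373  0.01026414 -0.99631666]
[ 155.23279977 -990.50230061  953.3509877 ] [ 0.2967815   0.68875249 -0.66146863]
{'t': 0.1, 'joints': array([ 6.57759902e+01,  2.42791691e+01,  9.34263845e+01,  6.27409484e-04,
        6.23756249e+01, -1.08934659e+00]), 'qvel': array([ 0.07388002, -0.05088649, -0.05437972,  0.0030551 , -0.01497677,
        0.07228917]), 'joint_efforts': array([-1.25850795e-03, -5.45612741e+01, -2.74324411e+01,  6.44805143e-02,
        1.87854673e-02, -4.81135737e-05]), 'eef_pos': array([245.31313034, 574.24600276, 196.49370023]), 'orientation': array([-1.79918847e+02, -2.09870278e-03,  1.56865044e+02]), 'ft_force': array([-0.12537906,  0.75907817, -0.39832881]), 'moment': array([-0.01409666,  0.01276994,  0.03528998]), 'grip_force': 0.0, 'finger_gap': 88.23434708049356}
```

View pics/both0.png

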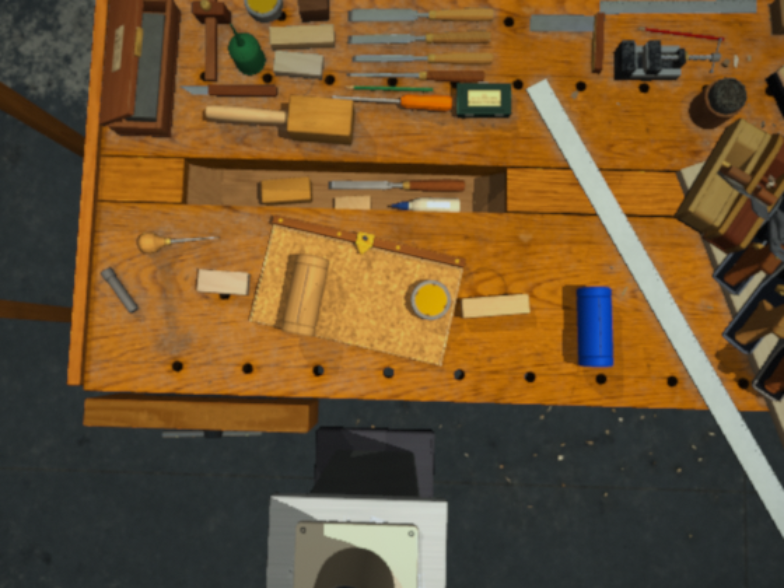

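View pics/side0.png

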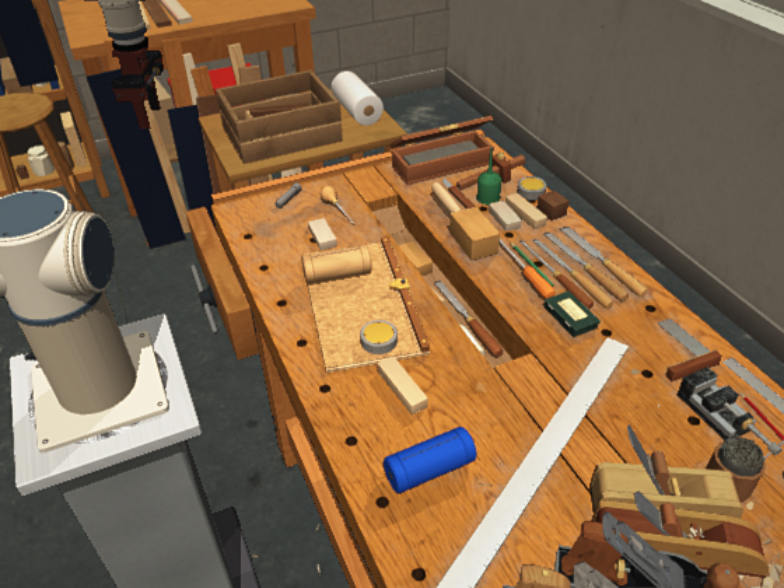

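The top view shows the skewed board with corners at about (273,220), (463,265), (442,365) and (250,322). The roller is at about (305,293), the pointer at (364,242) and the tin at (431,299). The side view agrees. I'll enlarge the board area in both views.

Run:
```python
from h import *
a=load('t0');b=load('s0')
cv2.imwrite('pics/tc.png',cv2.resize(a['frame'][145:270,170:340],None,fx=4.7,fy=4.7,interpolation=cv2.INTER_CUBIC))
cv2.imwrite('pics/sc.png',cv2.resize(b['frame'][160:275,205:315],None,fx=5,fy=5,interpolation=cv2.INTER_CUBIC))
```

```text
(no output)
```

View pics/tc.png

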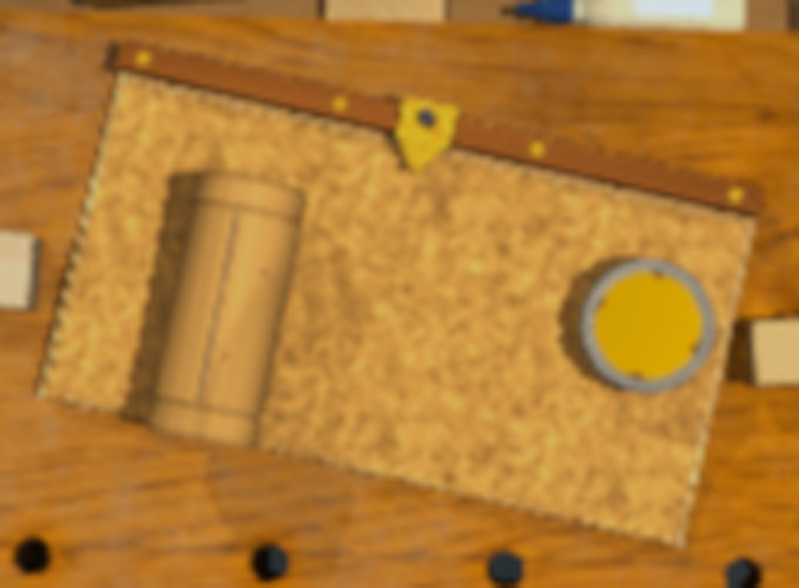

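View pics/sc.png

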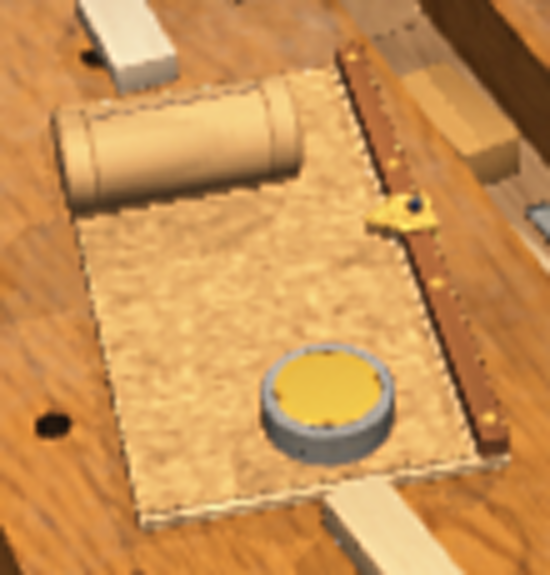

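The top crop shows the rail ends at (118,43) and (765,185), and the pointer tip at (415,170). The roller's dark line runs from (236,210) to (203,397), and the tin is at (648,325). In the side crop the pointer tip is at (368,216).

```bash
cat >> h.py <<'E'
def cloud(c):
    v,u=np.mgrid[0:420,0:560]; d=c['depth'].astype(float)
    R,t=cam(c); P=np.stack([(u-c['cx'])/c['fx']*d,(v-c['cy'])/c['fy']*d,d],-1)
    P=(P-t)@R; P[d==0]=np.nan; return P
E
python3 - <<'E'
from h import *
a=load('t0');b=load('s0')
T=lambda u,v,**k: pt(a,170+(u+.5)/4.7-.5,145+(v+.5)/4.7-.5,**k)
S=lambda u,v,**k: pt(b,205+(u+.5)/5-.5,160+(v+.5)/5-.5,**k)
r1,r2=T(118,43,z=25),T(765,185,z=25);b1,b2=T(40,397,z=12),T(683,545,z=12)
print('rail',r1,r2,'board',b1,b2)
for p,q in((r2,r1),(b2,b1)):
    d=p-q; print('dir -y yaw',np.degrees(np.arctan2(d[0],-d[1])),np.linalg.norm(d))
print('tip top',T(415,170,z=36),T(415,170),'side',S(368,216,z=36),S(368,216))
print('rail side',S(342,50,z=25),S(508,437,z=25))
l1,l2=T(236,210,z=72),T(203,397,z=72);print('line',l1,l2,T(219,300),np.degrees(np.arctan2((l1-l2)[1],(l1-l2)[0])))
print('tin',T(648,325,z=25))
P=cloud(a);m=(P[...,2]>52)&(P[...,2]<90)&(P[...,0]>300)&(P[...,0]<620)&(abs(P[...,1])<350);m[:145]=0;m[270:]=0;m[:,:170]=0;m[:,340:]=0
Q=P[m];c=Q.mean(0);w=np.linalg.eigh(np.cov(Q[:,:2].T))[1][:,1];print('rollercloud',len(Q),c,np.percentile(Q[:,2],98),np.degrees(np.arctan2(w[1],w[0])))
# range per axis
s=(Q[:,:2]-c[:2])@w;n=(Q[:,:2]-c[:2])@np.array([-w[1],w[0]]);print(s.min(),s.max(),n.min(),n.max())
E
```

```text
rail [653.90723935 173.13420135  25.        ] [ 585.95682378 -180.74643562   25.        ] board [460.32090084 209.27970429  12.        ] [ 390.87648766 -141.85198462   12.        ]
dir -y yaw -10.869358131542137 360.3453401896555
dir -y yaw -11.187197169210028 357.93293991847366
tip top [587.11335738   8.0554098   36.        ] [587.9720773    8.44923204  30.11400966] side [588.17735514   0.70875399  36.        ] [599.27043949  26.10597332  12.49525383]
rail side [645.42385002 167.37064152  25.        ] [ 585.75283558 -183.04052549   25.        ]
line [558.2917389   97.73831644  72.        ] [460.9538233  110.68551818  72.        ] [511.13458725 104.35468683  73.36382175] -7.576605738169601
tin [ 508.24208792 -119.42257902   25.        ]
rollercloud 1296 [508.11929202 103.41333024  67.94324141] 76.06236643888886 170.30533108785795
-70.33113678993709 69.4361626331217 -31.078676342798918 26.362705572205368
```

```bash
cat >> h.py <<'E'
from scipy.optimize import least_squares
C0=np.array([522.8,15.]);A=np.radians(-11.0);EX=np.array([np.cos(A),np.sin(A)]);EY=np.array([-np.sin(A),np.cos(A)])
def tob(p): p=np.asarray(p,float)[...,:2]-C0; return np.stack([p@EX,p@EY],-1)
def roller(c,zmin=40):
    P=cloud(c); B=tob(P); z=P[...,2]
    m=(z>zmin)&(z<85)&(abs(B[...,0]+30)<62)&(B[...,1]<150)&(B[...,1]>-60)
    X=np.c_[B[m],z[m]]
    f=lambda q:np.hypot((X[:,1]-q[0]-np.tan(q[1])*(X[:,0]+30))*np.cos(q[1]),X[:,2]-q[2])-30
    r=least_squares(f,[np.median(X[:,1]),0,42],loss='soft_l1',f_scale=1.5)
    q=r.x; return dict(y=q[0],yaw_rel=np.degrees(-q[1])*-1*-1 ,z=q[2],n=len(X),rms=np.sqrt(np.mean(r.fun**2)))
E
python3 - <<'E'
from h import *
for t in('t0','s0'):
    c=load(t);print(t,{k:round(float(v),2) for k,v in roller(c).items()})
    P=cloud(c);B=tob(P);z=P[...,2]
    m=(z>45)&(z<85)&(B[...,1]>0)&(B[...,1]<140)&(abs(B[...,0])<130);print('x range',np.percentile(B[m][:,0],[1,99]))
    f=c['frame'].astype(int);h=cv2.cvtColor(c['frame'],cv2.COLOR_BGR2HSV)
    m=(h[...,0]>22)&(h[...,0]<32)&(h[...,1]>200)&(h[...,2]>140)
    n,l,s,ce=cv2.connectedComponentsWithStats(m.astype(np.uint8))
    for i in range(1,n):
        if s[i,4]>25:
            p=pt(c,*ce[i],z=33); print(s[i],ce[i],p,tob(p))
E
```

```text
t0 {'y': 86.88, 'yaw_rel': -1.91, 'z': 43.44, 'n': 1217.0, 'rms': 1.68}
x range [-98.99290225  37.26932504]
[177   0  20   9 130] [186.89230769   3.11538462] [1051.93576497  210.61443709   33.        ] [482.08905641 292.98431265]
[254 167  13  13  78] [259.70512821 172.57692308] [608.6170786    4.41657907  33.        ] [86.25978907  5.98569687]
[297 204  22  21 336] [307.54166667 213.95238095] [ 507.15963024 -119.21074635   33.        ] [  10.25560557 -134.72924016]
s0 {'y': 83.62, 'yaw_rel': -2.05, 'z': 42.73, 'n': 726.0, 'rms': 2.58}
x range [-98.80125128  39.30671803]
```

```bash
python3 -m handwheel '[{"dp":[22,-38,-4],"twist":[0,0,-7.6],"claw":-1},{"dp":[22,-38,-4],"twist":[0,0,-7.6],"claw":-1},{"dp":[22,-38,-4],"twist":[0,0,-7.6],"claw":-1},{"dp":[22,-38,-4],"twist":[0,0,-7.6],"claw":-1},{"dp":[22,-38,-4],"twist":[0,0,-7.6],"claw":-1},{"dp":[22,-38,-4],"twist":[0,0,-7.6],"claw":-1},{"dp":[22,-38,-4],"twist":[0,0,-7.6],"claw":-1},{"dp":[22,-38,-4],"twist":[0,0,-7.6],"claw":-1},{"dp":[22,-38,-4],"twist":[0,0,-7.6],"claw":-1},{"dp":[22,-38,-4],"twist":[0,0,-7.6],"claw":-1}]'
```

```text
t: 1.1
eef_pos: [466.0, 193.0, 156.9]
orientation: [-180.0, 0.0, 80.6]
ft_force: [1.0, 0.4, 0.6]
finger_gap: 87.9
grip_force: 0.0
```

```bash
python3 -m handwheel '[{"dp":[15,-26,-20],"twist":[0,0,0.3],"claw":-1},{"dp":[15,-26,-20],"twist":[0,0,0],"claw":-1},{"dp":[15,-27.4,-20],"twist":[0,0,0],"claw":-1},{"dp":[0,0,-12],"twist":[0,0,0],"claw":-1},{"dp":[0,0,0],"twist":[0,0,0],"claw":-1},{"dp":[0,0,0],"twist":[0,0,0],"claw":-1}]'
python3 - <<'E'
from h import *
a=cap('top','t1');b=cap('side','s1')
cv2.imwrite('pics/sc1.png',cv2.resize(b['frame'][100:250,180:330],None,fx=4,fy=4,interpolation=cv2.INTER_CUBIC))
print(manip.sense()['eef_pos'],manip.sense()['ft_force'])
E
```

```text
t: 1.7
eef_pos: [510.0, 116.0, 85.2]
orientation: [-179.9, 0.0, 81.2]
ft_force: [0.1, 0.5, 0.8]
finger_gap: 88.0
grip_force: 0.0
[510.56413823 116.36963275  85.91553067] [-0.52242001 -0.22365961  0.43628467]
```

View pics/sc1.png

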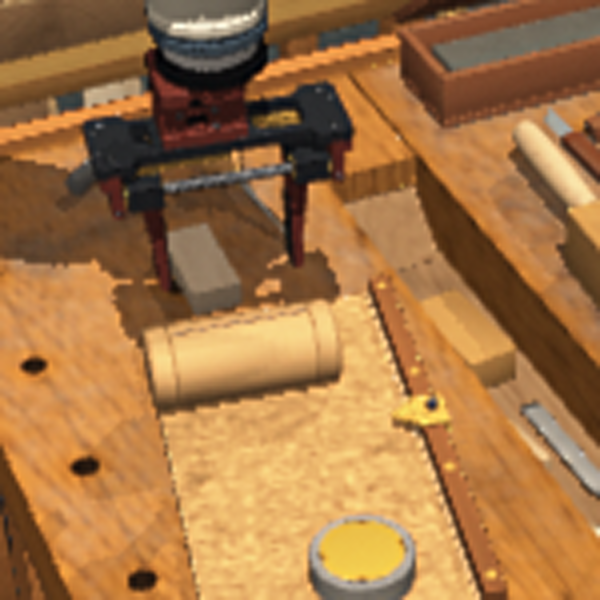

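The side view shows the fingertips at crop (165,285) and (297,262), above and behind the roller. I'll check that against the reported TCP.

Run:
```python
from h import *
b=load('s1');a=load('t1')
K=lambda c:np.array([[c['fx'],0,c['cx']],[0,c['fy'],c['cy']],[0,0,1.]])
s=manip.sense();print(s['t'],s['eef_pos'])
for o in(-50,50):
    p=np.array([510.5,116.4,86])+o*np.array([.987,-.157,0])
    q=cv2.projectPoints(p.reshape(1,3),np.array(b['rvec'],float),np.array(b['tvec'],float),K(b),None)[0].ravel();print((q-[180,100])*4)
for uv in((165,285),(297,262)): print(pt(b,180+uv[0]/4,100+uv[1]/4),pt(b,180+uv[0]/4,100+uv[1]/4,z=86))
```

```text
1.8 [510.56413823 116.36963275  85.91553067]
[162.38787753 307.985881  ]
[296.24277136 284.48945075]
[461.60799129 111.8208149  114.94669148] [472.18588096 149.87955014  86.        ]
[556.45797443  94.95614791 116.3395704 ] [571.0013835  134.30130179  86.        ]
```

Run:
```python
from h import *
b=load('s1')
cv2.imwrite('pics/fz.png',cv2.resize(b['frame'][140:200,205:270],None,fx=9,fy=9,interpolation=cv2.INTER_NEAREST))
P=cloud(b);
for v in range(150,186,3): print(v,[tuple(P[v,u].round(0)) for u in(218,220,222,253,255)])
```

```text
150 [(np.float64(452.0), np.float64(87.0), np.float64(206.0)), (np.float64(459.0), np.float64(89.0), np.float64(202.0)), (np.float64(547.0), np.float64(380.0), np.float64(-2.0)), (np.float64(556.0), np.float64(96.0), np.float64(170.0)), (np.float64(561.0), np.float64(93.0), np.float64(170.0))]
153 [(np.float64(459.0), np.float64(115.0), np.float64(177.0)), (np.float64(463.0), np.float64(110.0), np.float64(178.0)), (np.float64(540.0), np.float64(360.0), np.float64(0.0)), (np.float64(556.0), np.float64(97.0), np.float64(159.0)), (np.float64(561.0), np.float64(95.0), np.float64(158.0))]
156 [(np.float64(457.0), np.float64(111.0), np.float64(169.0)), (np.float64(463.0), np.float64(113.0), np.float64(166.0)), (np.float64(534.0), np.float64(340.0), np.float64(2.0)), (np.float64(555.0), np.float64(98.0), np.float64(148.0)), (np.float64(561.0), np.float64(97.0), np.float64(146.0))]
159 [(np.float64(458.0), np.float64(117.0), np.float64(155.0)), (np.float64(461.0), np.float64(108.0), np.float64(160.0)), (np.float64(519.0), np.float64(293.0), np.float64(25.0)), (np.float64(553.0), np.float64(9
[... 1737 characters left out ...]
, (np.float64(553.0), np.float64(102.0), np.float64(71.0)), (np.float64(559.0), np.float64(101.0), np.float64(70.0))]
180 [(np.float64(478.0), np.float64(219.0), np.float64(3.0)), (np.float64(484.0), np.float64(220.0), np.float64(0.0)), (np.float64(490.0), np.float64(216.0), np.float64(2.0)), (np.float64(547.0), np.float64(88.0), np.float64(72.0)), (np.float64(553.0), np.float64(85.0), np.float64(72.0))]
183 [(np.float64(449.0), np.float64(117.0), np.float64(73.0)), (np.float64(454.0), np.float64(114.0), np.float64(74.0)), (np.float64(461.0), np.float64(115.0), np.float64(71.0)), (np.float64(544.0), np.float64(80.0), np.float64(67.0)), (np.float64(550.0), np.float64(79.0), np.float64(66.0))]
```

View pics/fz.png

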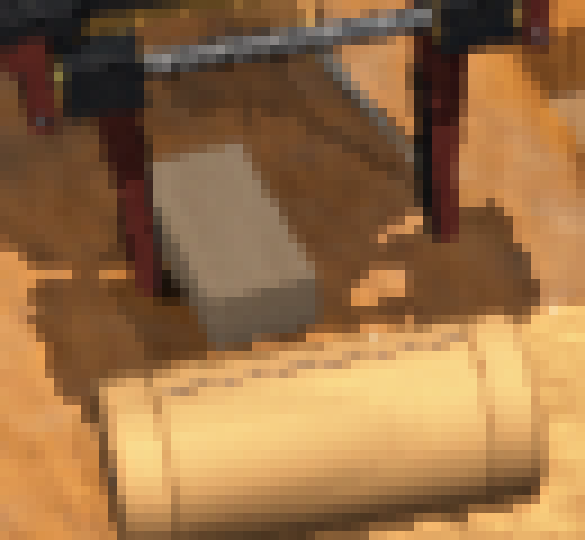

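The side view shows the open fingertips ending at z≈112 while the TCP reads 86, so they sit about 25 mm above the nominal TCP. I'll find contact by force.

```bash
python3 -m handwheel '[{"dp":[-0.7,-3.4,-15],"twist":[0,0,0],"claw":-1},{"dp":[0,0,-13],"twist":[0,0,0],"claw":-1},{"dp":[0,0,-4],"twist":[0,0,0],"claw":-1},{"dp":[0,0,0],"twist":[0,0,0],"claw":-1}]'
python3 -m handwheel '[{"dp":[0,0,-2],"twist":[0,0,0],"claw":-1},{"dp":[0,0,0],"twist":[0,0,0],"claw":-1}]'
```

```text
t: 2.2
eef_pos: [509.3, 112.3, 52.8]
orientation: [-179.9, 0.0, 81.2]
ft_force: [0.3, 0.5, 0.4]
finger_gap: 87.9
grip_force: 0.0
t: 2.4
eef_pos: [510.0, 112.1, 51.4]
orientation: [180.0, -0.0, 81.2]
ft_force: [0.2, -0.8, 0.1]
finger_gap: 87.8
grip_force: 0.0
```

```bash
for i in 1; do python3 -m handwheel '[{"dp":[0,0,-2],"twist":[0,0,0],"claw":-1},{"dp":[0,0,0],"twist":[0,0,0],"claw":-1}]';done
python3 -m handwheel '[{"dp":[0,0,-1.5],"twist":[0,0,0],"claw":-1},{"dp":[0,0,0],"twist":[0,0,0],"claw":-1}]'
```

```text
t: 2.6
eef_pos: [509.9, 111.9, 49.2]
orientation: [180.0, -0.0, 81.2]
ft_force: [0.1, -0.3, -1.1]
finger_gap: 87.7
grip_force: 0.0
t: 2.8
eef_pos: [509.8, 111.9, 47.6]
orientation: [-180.0, 0.0, 81.2]
ft_force: [-0.0, 0.3, 0.3]
finger_gap: 88.0
grip_force: 0.0
```

```bash
python3 -m handwheel '[{"dp":[0,0,-1.5],"twist":[0,0,0],"claw":-1},{"dp":[0,0,0],"twist":[0,0,0],"claw":-1}]'
```

```text
t: 3.0
eef_pos: [510.1, 112.0, 46.7]
orientation: [180.0, -0.0, 81.2]
ft_force: [-1.7, -0.4, 5.7]
finger_gap: 87.6
grip_force: 3.1
```

```bash
python3 -m handwheel '[{"dp":[0,0,-1],"twist":[0,0,0],"claw":-1},{"dp":[0,0,0],"twist":[0,0,0],"claw":-1}]'
```

```text
t: 3.2
eef_pos: [510.2, 112.2, 46.4]
orientation: [180.0, -0.0, 81.2]
ft_force: [-4.3, 0.8, 14.5]
finger_gap: 87.8
grip_force: 7.5
```

```bash
python3 -m handwheel '[{"dp":[-0.8,-3.9,0],"twist":[0,0,-0.2],"claw":-1},{"dp":[-0.8,-3.9,0],"twist":[0,0,-0.2],"claw":-1},{"dp":[-0.8,-3.9,0],"twist":[0,0,-0.2],"claw":-1},{"dp":[-0.8,-3.9,0],"twist":[0,0,-0.2],"claw":-1},{"dp":[-0.8,-3.9,0],"twist":[0,0,-0.2],"claw":-1},{"dp":[-0.7,-3.9,0],"twist":[0,0,0],"claw":-1},{"dp":[0,0,0],"twist":[0,0,0],"claw":-1},{"dp":[0,0,0],"twist":[0,0,0],"claw":-1}]'
python3 - <<'E'
from h import *
b=cap('side','s2');cap('top','t2');p=manip.sense();print(p['eef_pos'],p['ft_force'],tob(p['eef_pos']))
for t in('s0','s1','s2'): print(roller(load(t)))
E
```

```text
t: 4.0
eef_pos: [506.3, 88.6, 46.5]
orientation: [179.9, -0.0, 80.2]
ft_force: [-1.5, 0.4, 13.3]
finger_gap: 87.9
grip_force: 6.6
[506.3027235   88.68434761  46.47750912] [-1.64094148 -0.18455859 13.39512962] [-30.25381141  69.18272985]
{'y': np.float64(83.61829075019078), 'yaw_rel': np.float64(-2.0537416879980497), 'z': np.float64(42.73443521180893), 'n': 726, 'rms': np.float64(2.5768289497274446)}
{'y': np.float64(83.54480551282181), 'yaw_rel': np.float64(-2.18911472875756), 'z': np.float64(42.53207113405617), 'n': 726, 'rms': np.float64(2.6068991861400503)}
{'y': np.float64(72.23728006844075), 'yaw_rel': np.float64(-0.9611038340000158), 'z': np.float64(42.70022417417944), 'n': 724, 'rms': np.float64(3.1285958543476693)}
```

```bash
python3 -m handwheel '[{"dp":[0,0,6],"twist":[0,0,0],"claw":-1},{"dp":[2.7,13.7,0],"twist":[0,0,0],"claw":-1},{"dp":[0,0,0],"twist":[0,0,0],"claw":-1},{"dp":[0,0,-4],"twist":[0,0,0],"claw":-1},{"dp":[0,0,-2],"twist":[0,0,0],"claw":-1},{"dp":[0,0,0],"twist":[0,0,0],"claw":-1}]'
python3 -m handwheel '[{"dp":[-0.8,-3.9,0],"twist":[0,0,-0.2],"claw":-1},{"dp":[-0.95,-4.9,0],"twist":[0,0,-0.2],"claw":-1},{"dp":[-0.95,-4.9,0],"twist":[0,0,-0.2],"claw":-1},{"dp":[-0.95,-4.9,0],"twist":[0,0,-0.2],"claw":-1},{"dp":[-0.95,-4.9,0],"twist":[0,0,-0.2],"claw":-1},{"dp":[-0.95,-4.9,0],"twist":[0,0,0],"claw":-1},{"dp":[-0.6,-2.9,0],"twist":[0,0,0],"claw":-1},{"dp":[0,0,0],"twist":[0,0,0],"claw":-1},{"dp":[0,0,0],"twist":[0,0,0],"claw":-1}]'
python3 - <<'E'
from h import *
b=cap('side','s3');p=manip.sense();print(tob(p['eef_pos']));print(roller(b))
E
```

```text
t: 4.7
eef_pos: [508.2, 102.7, 46.1]
orientation: [180.0, -0.0, 80.2]
ft_force: [-3.9, 2.2, 18.5]
finger_gap: 87.8
grip_force: 9.0
t: 5.6
eef_pos: [502.8, 70.9, 46.4]
orientation: [179.9, -0.0, 79.2]
ft_force: [-2.5, -0.1, 18.0]
finger_gap: 87.6
grip_force: 9.1
[-30.3522257   51.07677418]
{'y': np.float64(56.01442326033069), 'yaw_rel': np.float64(-0.8263248782851834), 'z': np.float64(42.73078206767176), 'n': 735, 'rms': np.float64(3.1689248211588588)}
```

```bash
python3 -m handwheel '[{"dp":[0,0,6],"twist":[0,0,0],"claw":-1},{"dp":[3,15.2,0],"twist":[0,0,0],"claw":-1},{"dp":[0,0,0],"twist":[0,0,0],"claw":-1},{"dp":[0,0,-4],"twist":[0,0,0],"claw":-1},{"dp":[0,0,-2],"twist":[0,0,0],"claw":-1},{"dp":[0,0,0],"twist":[0,0,0],"claw":-1}]'
python3 -m handwheel '[{"dp":[-0.8,-3.9,0],"twist":[0,0,0],"claw":-1},{"dp":[-0.95,-4.9,0],"twist":[0,0,0],"claw":-1},{"dp":[-0.95,-4.9,0],"twist":[0,0,0],"claw":-1},{"dp":[-0.95,-4.9,0],"twist":[0,0,0],"claw":-1},{"dp":[-0.95,-4.9,0],"twist":[0,0,0],"claw":-1},{"dp":[-0.95,-4.9,0],"twist":[0,0,0],"claw":-1},{"dp":[-0.4,-2,0],"twist":[0,0,0],"claw":-1},{"dp":[0,0,0],"twist":[0,0,0],"claw":-1},{"dp":[0,0,0],"twist":[0,0,0],"claw":-1}]'; python3 -m handwheel '[{"dp":[0,0,6],"twist":[0,0,0],"claw":-1},{"dp":[3,15.2,0],"twist":[0,0,0],"claw":-1},{"dp":[0,0,0],"twist":[0,0,0],"claw":-1},{"dp":[0,0,-4],"twist":[0,0,0],"claw":-1},{"dp":[0,0,-2],"twist":[0,0,0],"claw":-1},{"dp":[0,0,0],"twist":[0,0,0],"claw":-1}]'
python3 - <<'E'
from h import *
b=cap('side','s4');p=manip.sense();print(tob(p['eef_pos']));print(roller(b))
E
```

```text
t: 6.25
eef_pos: [505.0, 86.6, 46.0]
orientation: [180.0, -0.0, 79.2]
ft_force: [-4.6, 1.8, 18.9]
finger_gap: 87.8
grip_force: 9.8
t: 7.15
eef_pos: [499.3, 55.7, 46.3]
orientation: [179.9, -0.0, 79.2]
ft_force: [-4.5, 0.6, 20.1]
finger_gap: 87.4
grip_force: 10.5
t: 7.75
eef_pos: [502.0, 71.4, 46.0]
orientation: [180.0, -0.0, 79.2]
ft_force: [-4.4, 1.7, 20.0]
finger_gap: 88.1
grip_force: 9.8
[-31.16725919  51.33145636]
{'y': np.float64(40.097069409806466), 'yaw_rel': np.float64(-0.5694829179186597), 'z': np.float64(42.725858391677974), 'n': 772, 'rms': np.float64(2.881610068144431)}
```

```bash
python3 -m handwheel '[{"dp":[-0.8,-3.9,0],"twist":[0,0,0],"claw":-1},{"dp":[-0.95,-4.9,0],"twist":[0,0,0],"claw":-1},{"dp":[-0.95,-4.9,0],"twist":[0,0,0],"claw":-1},{"dp":[-0.95,-4.9,0],"twist":[0,0,0],"claw":-1},{"dp":[-0.95,-4.9,0],"twist":[0,0,0],"claw":-1},{"dp":[-0.95,-4.9,0],"twist":[0,0,0],"claw":-1},{"dp":[-0.4,-2,0],"twist":[0,0,0],"claw":-1},{"dp":[0,0,0],"twist":[0,0,0],"claw":-1},{"dp":[0,0,0],"twist":[0,0,0],"claw":-1}]'; python3 -m handwheel '[{"dp":[0,0,10],"twist":[0,0,0],"claw":-1},{"dp":[0,20,30],"twist":[0,0,0],"claw":-1},{"dp":[0,40,20],"twist":[0,0,0],"claw":-1},{"dp":[0,48,0],"twist":[0,0,0],"claw":-1},{"dp":[0,48,0],"twist":[0,0,0],"claw":-1},{"dp":[0,44,0],"twist":[0,0,0],"claw":-1},{"dp":[0,0,0],"twist":[0,0,0],"claw":-1}]'
python3 - <<'E'
from h import *
a=cap('top','t5');b=cap('side','s5')
print(manip.sense()['eef_pos'],roller(a),roller(b))
cv2.imwrite('pics/tc5.png',cv2.resize(a['frame'][145:270,170:340],None,fx=4.7,fy=4.7,interpolation=cv2.INTER_CUBIC))
E
```

```text
t: 8.7
eef_pos: [496.3, 40.5, 46.3]
orientation: [179.9, -0.0, 79.2]
ft_force: [-3.6, 0.5, 20.9]
finger_gap: 87.8
grip_force: 10.8
t: 9.4
eef_pos: [495.9, 245.0, 105.0]
orientation: [179.9, -0.1, 79.4]
ft_force: [0.6, -0.9, 0.2]
finger_gap: 88.0
grip_force: 0.0
[495.00089211 240.91204843 104.46172014] {'y': np.float64(26.954161147554345), 'yaw_rel': np.float64(-0.6619313678421015), 'z': np.float64(43.34413785310837), 'n': 1222, 'rms': np.float64(1.6304780554425604)} {'y': np.float64(24.04014793918075), 'yaw_rel': np.float64(-0.5059220615807136), 'z': np.float64(42.553292747718395), 'n': 773, 'rms': np.float64(2.511471673540341)}
```

View pics/tc5.png

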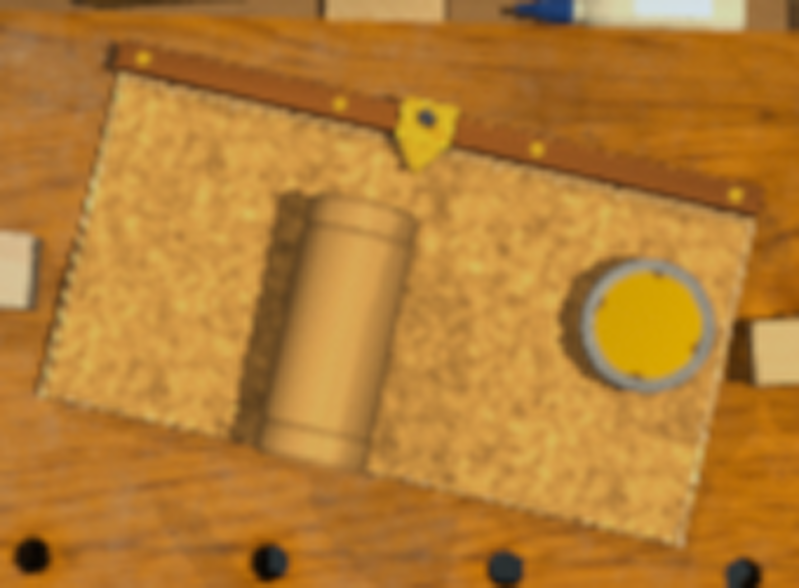

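The top crop shows the roller's left edge from (318,200) to (262,450) and its right edge from (418,215) to (368,468). It is close to square and still short of the pointer tip at (415,170), with the tin and offcuts unmoved.

Run:
```python
from h import *
a=load('t5');b=load('s5')
T=lambda u,v,**k: pt(a,170+(u+.5)/4.7-.5,145+(v+.5)/4.7-.5,**k)
for n,u,v,z in(('roll',341.5,333,42),('end far',368,207,42),('end near',315,459,42),('tip',415,170,30),('screw',427,118,36),('ptr L',398,97,33),('ptr R',459,104,33),('raildot',340,103,25),('raildot',537,149,25),('d1',143,58,25),('d4',736,195,25)): print(n,tob(T(u,v,z=z)))
# pointer from side: yellow blob
f=b['frame'];h=cv2.cvtColor(f,cv2.COLOR_BGR2HSV);m=((h[...,0]>20)&(h[...,0]<33)&(h[...,1]>170)&(h[...,2]>120))
m[:195]=0;m[213:]=0;m[:,:274]=0;m[:,298:]=0
v,u=np.nonzero(m);print(len(u),u.mean(),v.mean(),tob(pt(b,u.mean(),v.mean(),z=34)),tob(pt(b,u.mean(),v.mean(),z=36)))
P=cloud(b)[m];print(np.median(P,0),tob(np.median(P,0)))
# rail-top height bias of both depth clouds & rail y ends
for c in(a,b):
    Q=cloud(c);B=tob(Q);mm=(abs(B[...,0])<80)&(B[...,1]<-40)&(B[...,1]>-90);print('cork z',np.nanmedian(Q[mm][:,2]))
```

```text
roll [-29.81136368  23.35995991]
end far [38.80915408 24.87463821]
end near [-97.73814139  21.86059472]
tip [65.23950012  6.01566849]
screw [93.35337695  5.48790654]
ptr L [101.56653663  23.60909752]
ptr R [105.03715986  -9.36750657]
raildot [92.76789722 54.51525942]
raildot [ 91.55749111 -55.48731456]
d1 [ 93.44786786 164.97270524]
d4 [  90.58995454 -165.96373726]
0 nan nan [nan nan] [nan nan]
[nan nan nan] [nan nan]
cork z 13.536978792224595
cork z 12.86341545139672<stdin>:8: RuntimeWarning: Mean of empty slice.
  ret = ret.dtype.type(ret / rcount)
  return _methods._mean(a, axis=axis, dtype=dtype,
  ret = um.true_divide(
```

```bash
cat >> h.py <<'E'
def rect(c,z,xs,ys,img=None):
    X,Y=np.meshgrid(xs,ys); W=C0+X[...,None]*EX+Y[...,None]*EY
    W=np.dstack([W,np.full(X.shape,float(z))]).reshape(-1,3)
    K=np.array([[c['fx'],0,c['cx']],[0,c['fy'],c['cy']],[0,0,1.]])
    q=cv2.projectPoints(W,np.array(c['rvec'],float),np.array(c['tvec'],float),K,None)[0].reshape(X.shape+(2,)).astype(np.float32)
    return cv2.remap(c['frame'] if img is None else img,q[...,0],q[...,1],cv2.INTER_CUBIC)
E
python3 - <<'E'
from h import *
xs=np.arange(-100,115,.5);ys=np.arange(75,-40,-.5)
a=load('t5');b=load('s5')
ims=[rect(c,z,xs,ys) for c in(a,b) for z in(42,)]
p=rect(a,34,xs,ys);q=rect(b,34,xs,ys)
o=np.vstack([np.hstack(ims)]);o2=np.hstack([p,q])
for im in(o,o2):
    for k,y in enumerate(ys):
        if y%10==0: im[k,::6]=(255,0,0)
cv2.imwrite('pics/rect.png',cv2.resize(np.vstack([o,o2]),(800,440)))
for c in(a,b):
    r=rect(c,42,np.arange(-80,20,1.),np.arange(70,-30,-2.)).astype(float).mean(1)
    print([(int(y),*map(int,v)) for y,v in zip(np.arange(70,-30,-2.),r)])
E
```

```text
[(70, 44, 97, 140), (68, 37, 82, 119), (66, 36, 79, 115), (64, 36, 80, 115), (62, 36, 80, 116), (60, 35, 79, 115), (58, 34, 75, 109), (56, 34, 72, 103), (54, 38, 77, 109), (52, 44, 90, 127), (50, 51, 104, 146), (48, 56, 115, 161), (46, 61, 125, 173), (44, 66, 133, 184), (42, 69, 140, 192), (40, 72, 146, 199), (38, 75, 150, 204), (36, 77, 154, 209), (34, 79, 158, 213), (32, 81, 161, 215), (30, 83, 164, 216), (28, 84, 167, 216), (26, 85, 169, 216), (24, 85, 169, 216), (22, 84, 167, 216), (20, 83, 165, 216), (18, 82, 164, 216), (16, 81, 162, 215), (14, 78, 158, 212), (12, 74, 150, 204), (10, 70, 142, 195), (8, 67, 136, 187), (6, 64, 130, 180), (4, 61, 124, 173), (2, 58, 118, 165), (0, 54, 110, 154), (-2, 49, 102, 144), (-4, 50, 107, 152), (-6, 55, 121, 172), (-8, 59, 131, 185), (-10, 60, 134, 188), (-12, 60, 135, 189), (-14, 61, 136, 190), (-16, 61, 136, 191), (-18, 62, 137, 193), (-20, 62, 138, 194), (-22, 63, 140, 196), (-24, 63, 141, 197), (-26, 63, 140, 197), (-28, 62, 139, 195)]
[(70, 107, 173, 227), (68, 112, 179, 231), (66, 117, 187, 235), (64, 122, 193, 239), (62, 125, 197, 241)
[... 220 characters left out ...]
, 203, 244), (38, 126, 199, 242), (36, 124, 196, 241), (34, 122, 193, 239), (32, 120, 191, 238), (30, 119, 189, 237), (28, 118, 187, 236), (26, 115, 184, 234), (24, 113, 181, 232), (22, 111, 178, 230), (20, 110, 177, 229), (18, 109, 175, 228), (16, 109, 174, 228), (14, 108, 173, 227), (12, 106, 170, 225), (10, 103, 166, 220), (8, 99, 159, 213), (6, 95, 153, 206), (4, 90, 146, 198), (2, 85, 139, 189), (0, 82, 133, 182), (-2, 79, 128, 176), (-4, 75, 123, 169), (-6, 70, 115, 159), (-8, 64, 105, 146), (-10, 58, 94, 132), (-12, 52, 83, 114), (-14, 47, 70, 94), (-16, 42, 59, 78), (-18, 38, 54, 73), (-20, 37, 60, 84), (-22, 41, 71, 104), (-24, 50, 88, 127), (-26, 65, 114, 161), (-28, 85, 146, 201)]
```

View pics/rect.png

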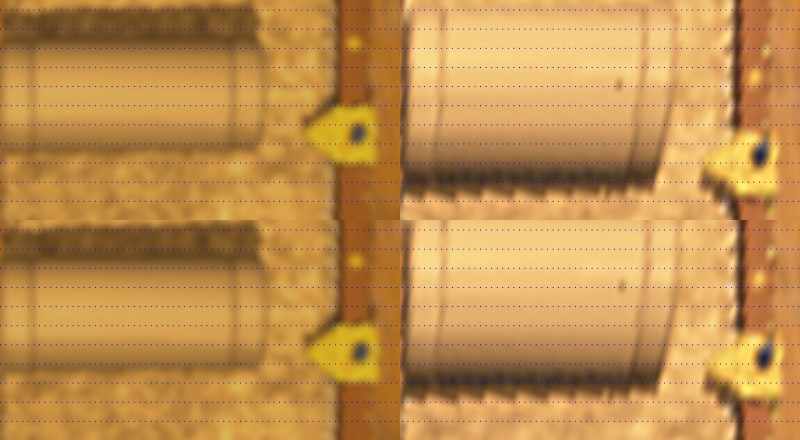

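The rectified views put the pointer's axis at y≈5.8 (top view, board frame) and the roller's middle at y≈26, so about 20 mm of roller travel remains. I'll do a 12 mm stroke first and then re-measure.

```bash
python3 -m handwheel '[{"dp":[0,-45,0],"twist":[0,0,0],"claw":-1},{"dp":[0,-45,0],"twist":[0,0,0],"claw":-1},{"dp":[1,-45,0],"twist":[0,0,0],"claw":-1},{"dp":[1.3,-38.2,-15],"twist":[0,0,0],"claw":-1},{"dp":[0,-15,-20],"twist":[0,0,0],"claw":-1},{"dp":[0,0,-15],"twist":[0,0,0],"claw":-1},{"dp":[0,0,0],"twist":[0,0,0],"claw":-1}]'
python3 -c "
from h import *
p=manip.sense()['eef_pos'];print(p,tob(p))"
```

```text
t: 10.2
eef_pos: [495.7, 49.9, 53.4]
orientation: [-179.7, 0.1, 79.0]
ft_force: [0.5, 0.1, -0.2]
finger_gap: 87.8
grip_force: 0.0
[495.72540675  49.9476534   53.38285239] [-33.24548335  29.13949064]
```

```bash
python3 -m handwheel '[{"dp":[2,3,-4],"twist":[0,0,0],"claw":-1},{"dp":[0,0,-2.5],"twist":[0,0,0],"claw":-1},{"dp":[0,0,-1],"twist":[0,0,0],"claw":-1},{"dp":[0,0,0],"twist":[0,0,0],"claw":-1}]'
python3 -c "
from h import *
p=manip.sense()['eef_pos'];print(p,tob(p))"
```

```text
t: 10.6
eef_pos: [500.2, 55.7, 47.9]
orientation: [180.0, -0.0, 79.2]
ft_force: [-0.3, 0.5, -0.0]
finger_gap: 87.8
grip_force: 0.0
[500.2288003   55.69437939  47.93309652] [-29.92135684  35.63992109]
```

```bash
python3 -m handwheel '[{"dp":[-0.6,-3,0],"twist":[0,0,0],"claw":-1},{"dp":[0,0,-1.5],"twist":[0,0,0],"claw":-1},{"dp":[0,0,-1.2],"twist":[0,0,0],"claw":-1},{"dp":[0,0,0],"twist":[0,0,0],"claw":-1}]'
python3 -c "
from h import *
p=manip.sense()['eef_pos'];print(p,tob(p))"
```

```text
t: 11.0
eef_pos: [499.8, 52.5, 46.3]
orientation: [180.0, -0.0, 79.2]
ft_force: [-4.5, 0.8, 17.6]
finger_gap: 88.1
grip_force: 8.7
[499.81066659  52.48955704  46.31355765] [-29.72029932  32.41419667]
```

```bash
python3 -m handwheel '[{"dp":[-0.8,-3.9,0],"twist":[0,0,-0.2],"claw":-1},{"dp":[-0.8,-3.9,0],"twist":[0,0,-0.2],"claw":-1},{"dp":[-0.8,-3.9,0],"twist":[0,0,-0.2],"claw":-1},{"dp":[-0.8,-3.9,0],"twist":[0,0,-0.1],"claw":-1},{"dp":[-0.7,-3.9,0],"twist":[0,0,0],"claw":-1},{"dp":[-0.7,-3.9,0],"twist":[0,0,0],"claw":-1},{"dp":[0,0,0],"twist":[0,0,0],"claw":-1},{"dp":[0,0,0],"twist":[0,0,0],"claw":-1}]'; python3 -m handwheel '[{"dp":[0,0,10],"twist":[0,0,0],"claw":-1},{"dp":[0,20,30],"twist":[0,0,0],"claw":-1},{"dp":[0,40,20],"twist":[0,0,0],"claw":-1},{"dp":[0,48,0],"twist":[0,0,0],"claw":-1},{"dp":[0,48,0],"twist":[0,0,0],"claw":-1},{"dp":[0,44,0],"twist":[0,0,0],"claw":-1},{"dp":[0,0,0],"twist":[0,0,0],"claw":-1}]'
python3 - <<'E'
from h import *
a=cap('top','t6');b=cap('side','s6')
print(manip.sense()['eef_pos'],roller(a),roller(b))
xs=np.arange(-105,110,.5);ys=np.arange(60,-50,-.5)
o=np.vstack([rect(a,42,xs,ys),rect(a,32,xs,ys)])
cv2.imwrite('pics/rect6.png',cv2.resize(o,None,fx=1.3,fy=1.3))
# edges per slice
for z,tag in((42,'t6'),(42,'t5'),(42,'t0')):
    c=load(tag)
    for x0 in(-90,-60,-30,0):
        yy=np.arange(130,-60,-.5);r=cv2.GaussianBlur(rect(c,z,np.arange(x0,x0+25,1.),yy).astype(np.float32).mean(1)[:,1:2],(1,5),0).ravel()
        yc=roller(c)['y']
        A_=(abs(yy-yc-30)<9);B_=(abs(yy-yc+30)<9);g=np.gradient(r)
        wa=np.clip(g,0,None)*A_;wb=np.clip(g,0,None)*B_
        print(tag,x0+12,'L',(yy*wa).sum()/wa.sum(),'R',(yy*wb).sum()/wb.sum())
E
```

```text
t: 11.8
eef_pos: [495.6, 28.9, 46.4]
orientation: [179.9, -0.0, 78.5]
ft_force: [-3.2, 0.5, 16.8]
finger_gap: 88.0
grip_force: 8.4
t: 12.5
eef_pos: [495.4, 233.6, 105.7]
orientation: [179.9, -0.1, 78.7]
ft_force: [-0.1, -0.3, 1.3]
finger_gap: 87.9
grip_force: 0.0
[494.45271184 229.54367154 104.98671371] {'y': np.float64(14.989578755856979), 'yaw_rel': np.float64(-0.2811876306185922), 'z': np.float64(43.28811742137004), 'n': 1218, 'rms': np.float64(1.6111021284576337)} {'y': np.float64(12.130369234295902), 'yaw_rel': np.float64(-0.3615240782421104), 'z': np.float64(42.72299370045844), 'n': 796, 'rms': np.float64(2.4684299103588425)}
t6 -78 L 39.145895039451425 R -17.78568107967999
t6 -48 L 39.18524449829723 R -17.34666413273916
t6 -18 L 40.06914633716634 R -17.709645676526645
t6 12 L 38.817789945323646 R -17.27673250745955
t5 -78 L 51.5183905902836 R -5.605518048423349
t5 -48 L 51.99534657900283 R -6.429103377862587
t5 -18 L 51.719983561140765 R -4.95065941461353
t5 12 L 51.79297385556523 R -6.442301104085899
t0 -78 L 111.3153779485429 R 53.452397882434326
t0 -48 L 111.83593484976875 R 53.985359245893825
t0 -18 L 111.79224144333782 R 54.780934396413635
t0 12 L 112.54187461149276 R 55.393673674230044
```

View pics/rect6.png

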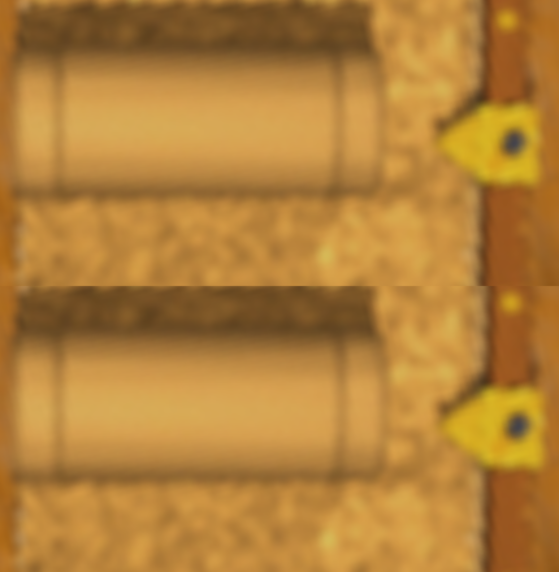

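Rectified at the right heights, the roller's middle reads about 13.9 and the pointer's axis 5.8, with the roller square within about 0.4°. The final stroke is about 8 mm of roller travel, or 16 mm at the fingertips.

```bash
python3 -m handwheel '[{"dp":[0,-45,0],"twist":[0,0,0],"claw":-1},{"dp":[0,-45,0],"twist":[0,0,0],"claw":-1},{"dp":[1,-45,0],"twist":[0,0,0],"claw":-1},{"dp":[0.8,-35.8,-10],"twist":[0,0,0],"claw":-1},{"dp":[0,-20,-20],"twist":[0,0,0],"claw":-1},{"dp":[0,0,-20],"twist":[0,0,0],"claw":-1},{"dp":[0,0,-5],"twist":[0,0,0],"claw":-1},{"dp":[0,0,0],"twist":[0,0,0],"claw":-1},{"dp":[0,0,0],"twist":[0,0,0],"claw":-1}]'
python3 -c "
from h import *
p=manip.sense()['eef_pos'];print(p,tob(p))
a=load('t6');P=cloud(a);B=tob(P);m=(abs(B[...,0]-88)<10)&(abs(B[...,1]-6)<9);print(np.percentile(P[m][:,2],[10,50,90]))"
```

```text
t: 13.5
eef_pos: [496.9, 38.0, 50.5]
orientation: [180.0, -0.0, 78.5]
ft_force: [-0.9, 0.2, 1.7]
finger_gap: 88.1
grip_force: 0.0
[496.90977624  37.96030746  50.54418598] [-29.79558063  17.59837436]
[28.05567043 30.08958637 36.48897481]
```

```bash
python3 -m handwheel '[{"dp":[0,0,-3],"twist":[0,0,0],"claw":-1},{"dp":[0,0,-1.2],"twist":[0,0,0],"claw":-1},{"dp":[0,0,-1],"twist":[0,0,0],"claw":-1},{"dp":[0,0,0],"twist":[0,0,0],"claw":-1}]'
python3 -m handwheel '[{"dp":[-0.6,-2.9,0],"twist":[0,0,-0.1],"claw":-1},{"dp":[-0.6,-2.9,0],"twist":[0,0,-0.1],"claw":-1},{"dp":[-0.6,-2.9,0],"twist":[0,0,-0.1],"claw":-1},{"dp":[-0.6,-2.9,0],"twist":[0,0,-0.1],"claw":-1},{"dp":[-0.4,-2,0],"twist":[0,0,0],"claw":-1},{"dp":[-0.2,-1,0],"twist":[0,0,0],"claw":-1},{"dp":[-0.1,-0.5,0],"twist":[0,0,0],"claw":-1},{"dp":[0,0,0],"twist":[0,0,0],"claw":-1},{"dp":[0,0,0],"twist":[0,0,0],"claw":-1}]'; python3 -m handwheel '[{"dp":[0,0,10],"twist":[0,0,0],"claw":-1},{"dp":[0,20,30],"twist":[0,0,0],"claw":-1},{"dp":[0,40,20],"twist":[0,0,0],"claw":-1},{"dp":[0,48,0],"twist":[0,0,0],"claw":-1},{"dp":[0,48,0],"twist":[0,0,0],"claw":-1},{"dp":[0,44,0],"twist":[0,0,0],"claw":-1},{"dp":[0,0,0],"twist":[0,0,0],"claw":-1}]'
python3 - <<'E'
from h import *
a=cap('top','t7');b=cap('side','s7')
print(manip.sense()['eef_pos'],roller(a),roller(b))
r=rect(a,42,np.arange(-80,20,1.),np.arange(46,-34,-1.)).astype(float).mean(1)[:,1];print([(int(y),int(v)) for y,v in zip(np.arange(46,-34,-1.),r) if abs(abs(y-6)-30)<8])
xs=np.arange(-105,110,.5);ys=np.arange(60,-50,-.5)
cv2.imwrite('pics/rect7.png',cv2.resize(np.vstack([rect(a,42,xs,ys),rect(a,31,xs,ys)]),None,fx=1.3,fy=1.3))
E
```

```text
t: 13.9
eef_pos: [497.4, 38.6, 46.4]
orientation: [179.9, -0.0, 78.5]
ft_force: [-3.4, 1.4, 16.9]
finger_gap: 88.0
grip_force: 8.3
t: 14.8
eef_pos: [494.5, 23.4, 46.4]
orientation: [179.9, -0.0, 78.2]
ft_force: [-2.6, 0.7, 16.2]
finger_gap: 87.6
grip_force: 7.9
t: 15.5
eef_pos: [494.1, 228.0, 105.7]
orientation: [179.9, -0.1, 78.4]
ft_force: [-0.1, -0.4, -0.1]
finger_gap: 87.7
grip_force: 0.0
[493.1956192  223.89401014 104.99771394] {'y': np.float64(7.321371551113989), 'yaw_rel': np.float64(-0.32584928668790225), 'z': np.float64(43.33340116595285), 'n': 1227, 'rms': np.float64(1.647107978642477)} {'y': np.float64(4.159059636209006), 'yaw_rel': np.float64(-0.37655011786908815), 'z': np.float64(42.494968921358534), 'n': 803, 'rms': np.float64(2.4112329074143393)}
[(43, 80), (42, 81), (41, 81), (40, 80), (39, 79), (38, 76), (37, 73), (36, 72), (35, 73), (34, 77), (33, 82), (32, 89), (31, 96), (30, 101), (29, 106), (-17, 124), (-18, 120), (-19, 115), (-20, 110), (-21, 104), (-22, 103), (-23, 106), (-24, 113), (-25, 121), (-26, 129), (-27, 134), (-28, 136), (-29, 137), (-30, 137), (-31, 136)]
```

View pics/rect7.png

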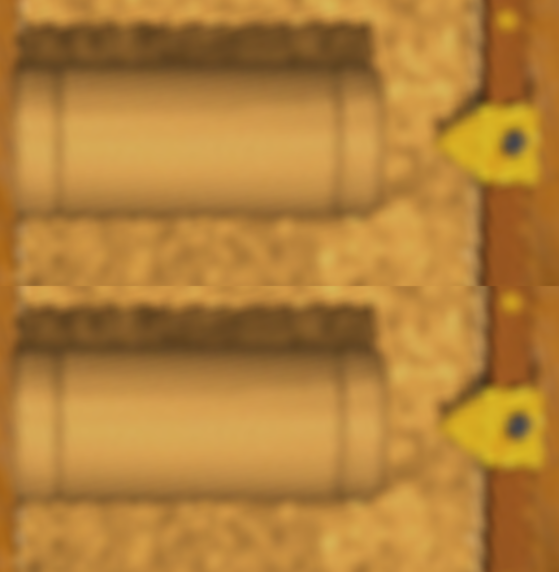

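The roller's silhouette runs from y≈36 to −24, so its middle is at about 5.9 against the pointer's 5.8. It lies square and at rest, and the arm is clear.

```bash
python3 -c "
from workcell import job
print(job.job_done())"
```

```text
the job is handed in; nothing more can be done
None
```

The job is handed in: I rolled the roller from on top in six short strokes until its middle was level with the brass pointer (measured within about 1 mm). It was left at rest, square across the board to about half a degree, with the tin and both offcuts untouched, about 15.6 s in.

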